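# Lock the grinding jar onto the bench mill

## Robot

A 6-joint arm with a two-finger parallel gripper is mounted at the origin on a cart in front of the work surface, level with it; the furniture and walls round the work are solid. World frame = base frame: x ahead of the robot, y to its left, z up, the work surface at z = 0. Lengths are in m, angles in rad, forces in N, time in s.
With the tool pointing down it reaches from about 0.375 to 0.925 m from the base axis. Payload 5.7 kg.
Tool frame: the origin (TCP) lies between the finger pads; the fingertips stand 22 mm ahead of it and the grasp point (between the pads) lies 3 mm ahead of it; z points along the fingers, y is the direction in which the jaws open and shut (so a half turn about z gives the same grasp; the last joint's range is limited). The gripper opens to 85 mm and grips with 20 to 120 N. Pads are 22 mm wide; open, the fingers measure 114 mm over their backs; the gripper's body (76 mm by 85 mm) begins 54 mm behind the grasp point. The pads swing forward as they close: fully open they stand 13 mm farther back than shut.
Start: joints at [-1.259, 0.359, 1.51, -0, 1.272, -0.115], TCP at [0.248, -0.546, 0.253] pointing down, gripper open.
Joint ranges: [-2.97, 2.97], [-1.01, 2.36], [0.21, 2.38], [-0.96, 4.11], [0.2, 2.71], [-2.98, 2.98]. Speed limits (rad/s): [2.39, 2.39, 3.14, 3.14, 3.14, 3.14].

## Interface

Orientations are given as a unit quaternion [x, y, z, w].
In Python, from workcell import env gives the robot as it stands.
- The arm moves only by the tool arm_command, never from a script. Its arguments are lists of equal length, an entry for each row: "travel": the shift along the tool's x, y, z in units of 30 mm (1.0 is 30 mm), a list of three; "rotation": the turn, a rotation vector about the tool's x, y, z in units of 6 degrees (1.0 is 6 degrees), a list of three. In form: {"travel": [[dx, dy, dz], ...], "rotation": [[wx, wy, wz], ...]}. A call has 1 to 20 rows; each row is the pose to reach, as a shift and turn from the pose commanded when the call began, along the tool's axes at that moment; what a row does not reach only later rows make up. A row lasts 1/12 s, in which the tool goes at most 41.7 mm and 7.16 degrees, less where a joint would pass 70% of its speed; a pose out of reach is approached as far as the arm can. A call with a gripper value outside its range is refused whole. "jaw" is the closure, from -1 (fully open) to 1 (shut), so that 0 is half open, set as the call begins (left out, the last holds). The fingers move at their own pace and stop on an object; "newtons" is the grip in N (left out, the last holds). Time passes only in rows, so rows that repeat a pose let the fingers close. It gives the time, the measured TCP pose, the force and the opening at its end, in the units of the state.
- env.state(): the state, without advancing time (a new reading comes with each control period).
- env.grab_frame(name): name is "scene" or "top" or "wrist"; returns a dict with "pixels" (480x640x3 uint8, blue, green, red), "camera_matrix" (3x3 intrinsics, pixels), "origin" and "attitude" of the camera in the world. Camera axes: x right, y up, looking along -z (the intrinsics and any distortion apply to the point x, -y, -z); pixel columns grow to the right and rows downward; lengths in m; the calibration is good to about 2 mm. A picture is of the moment at which its call begins. There is no depth.
- env.finish_job(): hands the job in, once; it reports no verdict.
The state is a dict: "time_s": time; "joint_pos": joint angles; "dq": joint speeds; "joint_efforts": joint torques, N m; "tcp_pos": TCP position; "tcp_rot": TCP orientation; "contact_force": force on the tool from outside, world axes, zero at the start; "torque": the same for the moment, N m; "finger_gap": finger opening in m.
Only numpy, scipy, OpenCV 4.12 (cv2) and the standard library are available. Lean on these libraries where they do the work, as an engineer would, in place of code of your own. Each camera call takes 0.05 s, during which the arm holds its last target.

## Task

Mount the steel grinding jar on the bench mill: set it upright into the mill's metal collar with its two tabs in the two gaps, push it down against the springy drive plate, turn it a quarter turn clockwise (seen from above) so that it locks under the collar, and let go. Leave the bottle, beaker, petri dish, tape roll and slide box where they stand.

Things in the scene. Friction and masses are not known exactly. Their poses are not given: they have to be found in the camera images.
- mill: fixed white bench mill, 130 x 120 mm, flat grey top 60 mm above the bench; origin at the centre of its underside, on the collar's axis; x to its back (front has display and black knob), y to its left, z up. On top a round aluminium collar, 92 mm outside, rim 82 mm above the bench, mouth 60 mm diameter; green marks at its two gaps (-x and +x sides), red marks at the locked places (-y, +y)
- seat (a point): the collar's axis at the level of the grey top (60 mm above the bench); axes as the mill's. Released when locked, the jar springs up until its underside is about 8 mm above this point, its bar along the mill's y, and it cannot turn back
- gap (a point): middle of the front gap (mill's -x side) in the collar's ledge, at rim height, 35 mm from the axis; the other gap lies opposite. Each gap is about 29 mm wide and reaches out to a wall 41 mm from the axis. From the gaps the tabs can turn only clockwise seen from above
- pocket (a point): locked place of the tab on the mill's -y side, 35 mm from the axis, in the roof of the pocket 16 mm above the grey top; the other lies opposite. Between gap and pocket the tabs pass under a lip 11 mm above the grey top, so the jar's underside must be held within about 2 mm of full depth while it turns. A stop ends the turn at about 93 degrees
- drive_plate (a joint): how far the black spring plate in the collar is pushed down, m: 0 up (its top 16 mm above the grey top), 0.015 fully down (1 mm above the grey top). About 2 N to start, 9 N at 0.008, 15 N when fully down. A jar just set in stands on it at 0.001 to 0.002; locked, at about 0.008
- jar: loose steel grinding jar, blue cap, about 0.25 kg, stands upright, 99 mm high; origin at the centre of its underside, z up. Foot 56 mm diameter, lower edge bevelled; two tabs stick out along -x and +x to 37 mm from the axis, each 20 mm wide (y) and 8 mm high, flush with the underside. Body 52 mm, cap 56 mm diameter, cap top 74 mm above the underside. Same after a half turn
- jar_bar (a point): centre of the blue bar grip on the jar's cap, on the axis, 86 mm above the underside: bar 50 mm long (jar's x, right above the tabs), 14 mm wide (y), from 74 to 99 mm above the underside; axes as the jar's
- red_cap_bottle: white bottle with a red cap, 60 mm diameter, 120 mm high, origin at the centre of its underside; bystander
- beaker: plain beaker, 65 mm diameter, 76 mm high, origin at the centre of its underside; bystander
- petri_dish: lidded petri dish, 58 mm diameter, 15 mm high, origin at the centre of its underside; bystander
- tape_roll: beige roll of tape lying flat, 61 mm diameter, 19 mm high, origin at the centre of its underside; bystander
- slide_box: green and white slide box, 35 x 86 x 29 mm, origin at the centre of its underside; bystander
Mind the look-alikes: they are no part of the job. There is more than one size of the jar; the job needs the largest.

How it is judged:
By the outcome, as a careful person would: the job done as asked, in the order asked, and still so for the second after the job is handed in, with the robot touching nothing.
It also fails if it takes over 48 s, if anything falls off the work surface, if the arm or the gripper's body presses on something with over 40 N, if the wrist force passes 120 N, or if a joint passes its speed limit or range.

## Working session

There is one attempt and no reset: what is moved stays moved. The work goes in short steps, Python scripts to look and compute and a tool call to move; the robot and the scene stay as the last step left them, time stands still between calls to the robot, and variables do not carry over. Pictures are saved under pics/ and viewed, and the job is handed in when it is done.

Besides the shell and the picture viewer there is one more tool, called after "Request:" as name(argument=value, ...), one argument or row to a line, values as JSON. arm_command: Moves the arm, as the interface text tells. Its arguments: {"type":"object","properties":{"travel":{"type":"array"},"rotation":{"type":"array"},"jaw":{"type":"number"},"newtons":{"type":"number"}},"required":["travel","rotation"]}

```bash
mkdir -p pics; ls
cat > h.py <<'E'
import numpy as np, cv2
from scipy.spatial.transform import Rotation as R
from workcell import env
def grab(n,save):
    f=env.grab_frame(n); cv2.imwrite('pics/%s.png'%save,f['pixels']); np.save('pics/%s.npy'%save,f,allow_pickle=True); return f
def load(s): return np.load('pics/%s.npy'%s,allow_pickle=True).item()
def att(f):
    a=np.array(f['attitude'],float); return a if a.shape==(3,3) else R.from_quat(a).as_matrix()
def ray(f,u,v):
    d=np.linalg.inv(f['camera_matrix'])@np.array([u,v,1.]); d=np.array([d[0],-d[1],-d[2]])
    return np.array(f['origin'],float),att(f)@d
def onplane(f,u,v,z):
    o,d=ray(f,u,v); return o+d*(z-o[2])/d[2]
def proj(f,p):
    c=att(f).T@(np.array(p)-np.array(f['origin'])); q=np.array([c[0],-c[1],-c[2]]); q=f['camera_matrix']@q; return q[:2]/q[2]
E
python3 - <<'E'
from h import *
for n in ['scene','top','wrist']:
    f=grab(n,n+'0'); print(n,f['camera_matrix'],f['origin'],f['attitude'],[k for k in f])
print(env.state())
E
```

```text
pics
scene [[522.534324     0.         321.61740356]
 [  0.         522.534324   231.38349833]
 [  0.           0.           1.        ]] [-0.10350585  0.774979    0.67728425] [-0.16156223  0.47592188  0.81357191 -0.29239828] ['pixels', 'camera_matrix', 'origin', 'attitude']
top [[462.77278909   0.         308.90295843]
 [  0.         462.77278909 239.32421882]
 [  0.           0.           1.        ]] [ 0.44794355 -0.03968318  1.21265304] [-0.02468469  0.02655405  0.70971219 -0.70355821] ['pixels', 'camera_matrix', 'origin', 'attitude']
wrist [[430.1058154    0.         328.20074704]
 [  0.         430.1058154  236.78803784]
 [  0.           0.           1.        ]] [ 0.32168601 -0.51188579  0.37296171] [-0.13510905  0.08814071 -0.53409287  0.8298925 ] ['pixels', 'camera_matrix', 'origin', 'attitude']
{'time_s': 0.15, 'joint_pos': array([-1.25910481e+00,  3.59364261e-01,  1.51120462e+00, -6.25280072e-07,
        1.27251864e+00, -1.15109843e-01]), 'dq': array([ 7.86778665e-05, -2.05384341e-03, -3.48583023e-03,  9.28588907e-04,
       -8.51629642e-04,  7.31543665e-04]), 'joint_efforts': array([ 1.48257654e-04, -5.28029501e+01, -2.78930014e+01, -2.53055250e-04,
        8.31805752e-03, -2.97468682e-05]), 'tcp_pos': array([ 0.24820658, -0.54569324,  0.25262405]), 'tcp_rot': array([ 9.77316063e-01,  2.11784690e-01, -7.36447201e-05, -7.43794208e-04]), 'contact_force': array([-0.19113813, -0.30947923,  0.1063637 ]), 'torque': array([ 0.07259933, -0.05720091, -0.00234399]), 'finger_gap': 0.08548461442887606}
```

View pics/scene0.png

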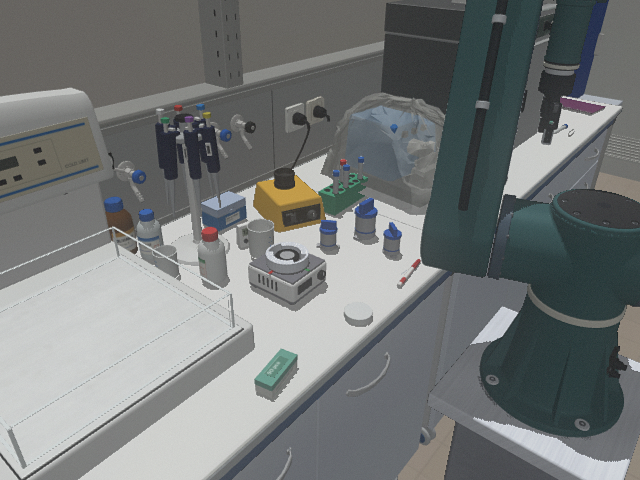

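View pics/top0.png

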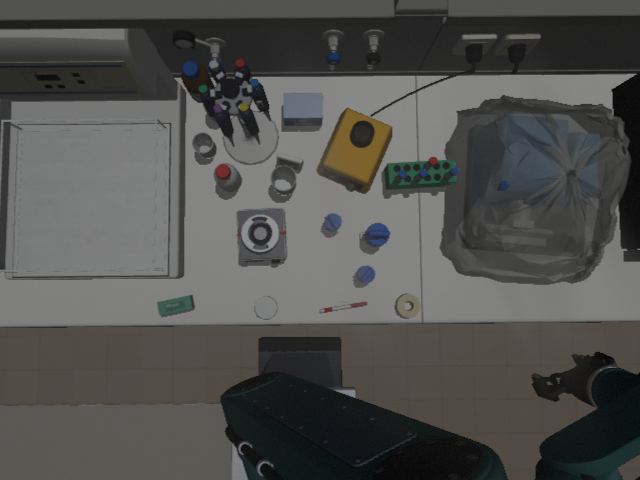

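View pics/wrist0.png

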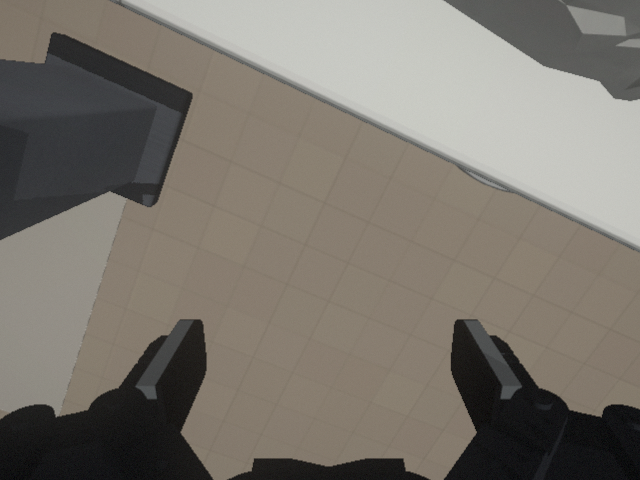

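The candidates with a blue bar cap, in the top view, are (377,234) in the scene at (366,219), (333,222) and (366,274). The one at (377,234) looks the largest. I'll zoom in to check that and to see the mill.

Run:
```python
from h import *
t=load('top0');s=load('scene0')
a=cv2.resize(t['pixels'][195:295,225:415],None,fx=4,fy=4,interpolation=cv2.INTER_CUBIC)
b=cv2.resize(s['pixels'][190:310,240:420],None,fx=4,fy=4,interpolation=cv2.INTER_CUBIC)
cv2.imwrite('pics/ct.png',a);cv2.imwrite('pics/cs.png',b)
for f,reg in ((t,(200,290,315,400)),(s,(190,260,310,410))):
    hsv=cv2.cvtColor(f['pixels'],cv2.COLOR_BGR2HSV)
    m=cv2.inRange(hsv,(105,110,40),(130,255,255)); k=np.zeros_like(m);k[reg[0]:reg[1],reg[2]:reg[3]]=m[reg[0]:reg[1],reg[2]:reg[3]]
    n,_,st,c=cv2.connectedComponentsWithStats(k)
    for i in range(1,n):
        if st[i][4]>20: print(st[i],c[i], onplane(f,*c[i],0.075))
```

```text
[367 223  22  13 211] [378.06635071 229.94312796] [ 0.55228189 -0.21404096  0.075     ]
[369 237  20   8  85] [378.82352941 241.03529412] [ 0.52481459 -0.21536933  0.075     ]
[369 269   5  12  38] [371.13157895 274.21052632] [ 0.44344486 -0.19489178  0.075     ]
[360 198  14   8  51] [366.74509804 201.21568627] [ 0.56590834 -0.25214824  0.075     ]
[355 206   5   8  23] [357.26086957 209.73913043] [ 0.55641278 -0.19661313  0.075     ]
[364 207  13   9  48] [371.66666667 211.625     ] [ 0.52299638 -0.21182125  0.075     ]
[321 220  15   3  32] [328.09375 220.90625] [ 0.57558413 -0.10255461  0.075     ]
[390 222  12  15  52] [395.42307692 229.26923077] [ 0.42943561 -0.1736538   0.075     ]
[320 227  16   5  35] [326.74285714 229.85714286] [ 0.55069732 -0.06606757  0.075     ]
[384 229  10   9  45] [388.02222222 233.11111111] [ 0.43282368 -0.14681741  0.075     ]
```

View pics/ct.png

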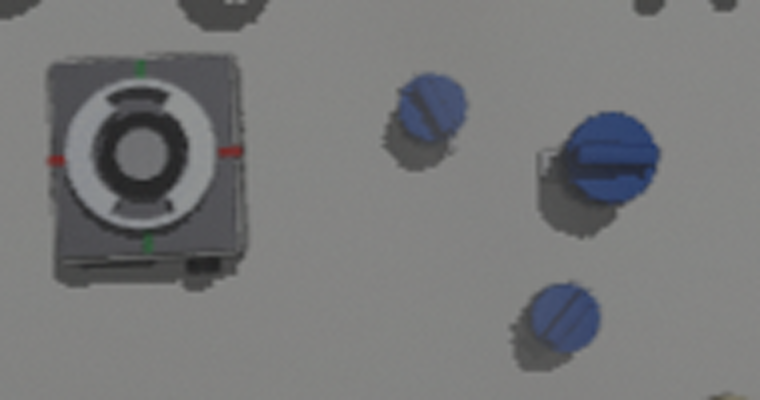

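View pics/cs.png

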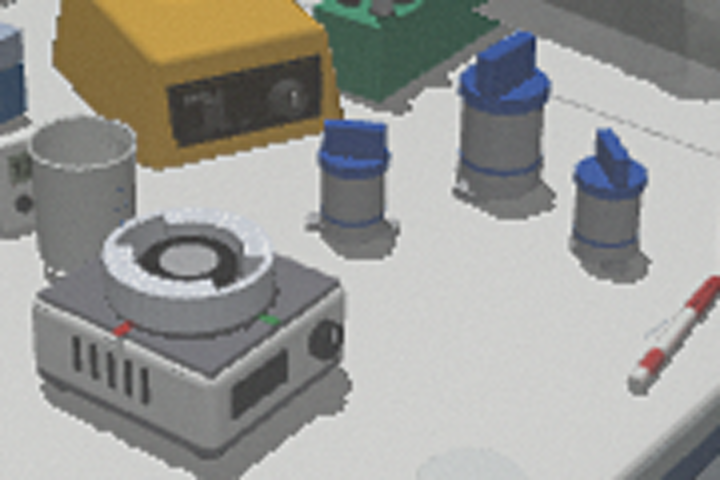

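The close crop confirms it: the jar at top (377,234) is clearly the tallest and widest, and its bar runs nearly along world y. The mill's front (display and knob) faces the robot, with green marks near and far and red marks left and right. Next I'll take coarse positions and work out the wrist-camera geometry.

Run:
```python
from h import *
t=load('top0');w=load('wrist0')
print('collar',onplane(t,225+140/4,195+154/4,.082))
print('jar cap',onplane(t,225+611/4,195+158/4,.074), onplane(t,225+615/4,195+155/4,.099))
print('red',onplane(t,225+55/4,195+161/4,.06),onplane(t,225+230/4,195+153/4,.06))
print('green',onplane(t,225+140/4,195+68/4,.06),onplane(t,225+147/4,195+244/4,.06))
T=R.from_quat([ 9.77316063e-01,  2.11784690e-01, -7.36447201e-05, -7.43794208e-04])
p=np.array([ 0.24820658, -0.54569324,  0.25262405])
print('cam in tool',T.inv().apply(np.array(w['origin'])-p)); print(T.as_matrix().T@att(w))
for n in [('bottle',226,170,.12),('beaker',283,172,.076)]:print(n[0],onplane(t,*n[1:]))
```

```text
collar [0.54536935 0.07670974 0.082     ]
jar cap [ 0.54108136 -0.21319096  0.074     ] [ 0.54083341 -0.21183358  0.099     ]
red [0.54333397 0.13204778 0.06      ] [0.54740891 0.02275378 0.06      ]
green [0.60136812 0.07891273 0.06      ] [0.49099741 0.07468204 0.06      ]
cam in tool [ 0.08090348 -0.00053578 -0.12032315]
[[-9.60023957e-06  9.47900875e-01  3.18565427e-01]
 [ 9.99999881e-01 -1.46369655e-04  4.65663096e-04]
 [ 4.88030768e-04  3.18565393e-01 -9.47900761e-01]]
bottle [0.69525149 0.15394085 0.12      ]
beaker [0.69899214 0.01992989 0.076     ]
```

Request:
arm_command(
  travel=[
    [17.6, -14.76, -0.9],
    [17.6, -14.76, -0.9],
    [17.6, -14.76, -0.9],
    [17.6, -14.76, -0.9],
    [17.6, -14.76, -0.9],
    [17.6, -14.76, -0.9],
    [17.6, -14.76, -0.9],
    [17.6, -14.76, -0.9],
    [17.6, -14.76, -0.9],
    [17.6, -14.76, -0.9],
    [17.6, -14.76, -0.9],
    [17.6, -14.76, -0.9],
    [17.6, -14.76, -0.9],
    [17.6, -14.76, -0.9],
    [17.6, -14.76, -0.9],
    [17.6, -14.76, -0.9],
    [17.6, -14.76, -0.9],
    [17.6, -14.76, -0.9],
    [17.6, -14.76, -0.9],
    [17.6, -14.76, -0.9],
  ],
  rotation=[
    [0, 0, -26.3],
    [0, 0, -26.3],
    [0, 0, -26.3],
    [0, 0, -26.3],
    [0, 0, -26.3],
    [0, 0, -26.3],
    [0, 0, -26.3],
    [0, 0, -26.3],
    [0, 0, -26.3],
    [0, 0, -26.3],
    [0, 0, -26.3],
    [0, 0, -26.3],
    [0, 0, -26.3],
    [0, 0, -26.3],
    [0, 0, -26.3],
    [0, 0, -26.3],
    [0, 0, -26.3],
    [0, 0, -26.3],
    [0, 0, -26.3],
    [0, 0, -26.3],
  ],
)

```text
time_s: 1.82
tcp_pos: [0.5456, 0.0764, 0.2798]
tcp_rot: [0.103, 0.995, -0.0, -0.0]
contact_force: [1.1, -0.1, 0.1]
finger_gap: 0.0851
```

Request:
arm_command(
  travel=[
    [0, 0, 0],
    [0, 0, 0],
    [0, 0, 0],
    [0, 0, 0],
  ],
  rotation=[
    [0, 0, -1.1],
    [0, 0, -2.3],
    [0, 0, -2.3],
    [0, 0, -2.3],
  ],
)

```text
time_s: 2.15
tcp_pos: [0.5455, 0.0755, 0.2801]
tcp_rot: [-0.011, 1.0, 0.0, -0.0]
contact_force: [0.0, -0.0, 0.1]
finger_gap: 0.0854
```

Run:
```python
from h import *
f=grab('wrist','w1'); s=env.state(); print(s['tcp_pos'],s['tcp_rot'],s['joint_pos'],s['time_s'])
```

```text
[0.54555159 0.07545998 0.28015724] [-1.10274638e-02  9.99939173e-01  6.13457845e-05 -2.03801770e-04] [ 1.19358111e-02  2.64237573e-01  1.58105686e+00  1.27833471e-04
  1.29670572e+00 -1.58095052e+00] 2.2
```

View pics/w1.png

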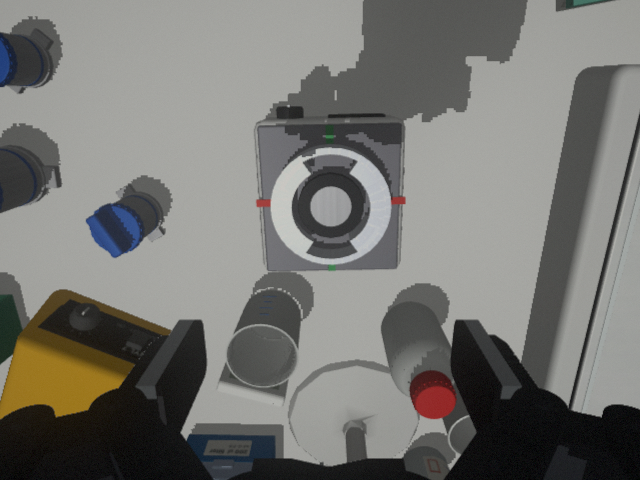

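The wrist picture shows the mill with its collar centred near (331,205), red marks at (263,203) and (398,200), and green marks at (331,134) and (331,267). I'll fit these accurately.

Run:
```python
from h import *
f=load('w1');im=f['pixels'];hsv=cv2.cvtColor(im,cv2.COLOR_BGR2HSV)
def comps(lo,hi,mn,reg=(110,290,240,420)):
    m=cv2.inRange(hsv,lo,hi);k=np.zeros_like(m);k[reg[0]:reg[1],reg[2]:reg[3]]=m[reg[0]:reg[1],reg[2]:reg[3]]
    n,l,st,c=cv2.connectedComponentsWithStats(k); return [(st[i],c[i],l==i) for i in range(1,n) if st[i][4]>mn]
print('red');R_=[]
for s,c,_ in comps((0,100,80),(10,255,255),20): p=onplane(f,*c,.06);R_.append(p);print(s,c,p)
print('green');G=[]
for s,c,_ in comps((45,80,40),(85,255,255),10): p=onplane(f,*c,.06);G.append(p);print(s,c,p)
# collar: bright
for s,c,l in comps((0,0,150),(180,60,255),1000,(140,270,266,396)):
    cs,_=cv2.findContours(l.astype(np.uint8),cv2.RETR_EXTERNAL,cv2.CHAIN_APPROX_NONE)
    cn=max(cs,key=cv2.contourArea);h=cv2.convexHull(cn);e=cv2.fitEllipse(h);print(s,e,onplane(f,*e[0],.082))
    P=np.array([onplane(f,*q[0],.082)[:2] for q in h]);print(cv2.minEnclosingCircle(P.astype(np.float32)))
    A=np.c_[2*P,np.ones(len(P))];x=np.linalg.lstsq(A,(P**2).sum(1),rcond=None)[0];print('circ',x[:2],np.sqrt(x[2]+x[0]**2+x[1]**2))
cv2.imwrite('pics/cw1.png',cv2.resize(im[110:290,240:420],None,fx=3.3,fy=3.3,interpolation=cv2.INTER_CUBIC))
# same ellipse in top
t=load('top0')
```

```text
red
[391 197  14   7  95] [397.70526316 200.01052632] [0.54375692 0.13201473 0.06      ]
[256 200  14   7  93] [262.84946237 202.96774194] [0.54867452 0.02252613 0.06      ]
green
[326 125   8  18 125] [329.032 133.664] [0.49245464 0.07507984 0.06      ]
[329 265   6   6  31] [331.41935484 267.09677419] [0.6037347  0.07968483 0.06      ]
[ 270  148  121  117 5000] ((330.46270751953125, 205.67893981933594), (116.80460357666016, 120.81353759765625), 88.94219970703125) [0.54409452 0.07731705 0.082     ]
((0.5461481809616089, 0.077288918197155), 0.04627370834350586)
circ [0.5461243  0.07735475] 0.04601733413975851
[ 311  187   40   39 1198] ((330.2801513671875, 205.958251953125), (38.34050750732422, 39.24710464477539), 92.03776550292969) [0.54431686 0.07718315 0.082     ]
((0.5446338057518005, 0.07725632190704346), 0.01522147748619318)
circ [0.54453734 0.07718543] 0.015005174116816648
```

View pics/cw1.png

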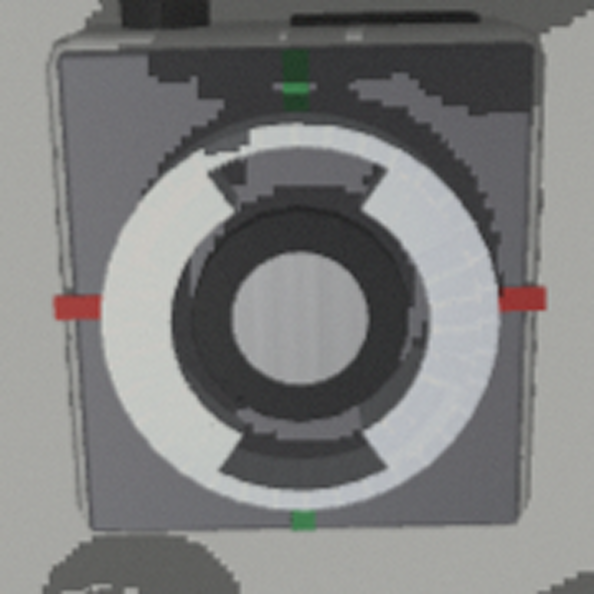

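Request:
arm_command(
  travel=[
    [0.38, -9.63, 1.0],
    [0.38, -9.63, 1.0],
    [0.38, -9.63, 1.0],
    [0.38, -9.63, 1.0],
    [0.38, -9.63, 1.0],
    [0.38, -9.63, 1.0],
    [0.38, -9.63, 1.0],
    [0.38, -9.63, 1.0],
    [0.38, -9.63, 1.0],
    [0.38, -9.63, 1.0],
    [0.38, -9.63, 1.0],
    [0.38, -9.63, 1.0],
    [0.38, -9.63, 1.0],
    [0.38, -9.63, 1.0],
    [0.38, -9.63, 1.0],
    [0.38, -9.63, 1.0],
  ],
  rotation=[
    [0, 0, 15.2],
    [0, 0, 15.2],
    [0, 0, 15.2],
    [0, 0, 15.2],
    [0, 0, 15.2],
    [0, 0, 15.2],
    [0, 0, 15.2],
    [0, 0, 15.2],
    [0, 0, 15.2],
    [0, 0, 15.2],
    [0, 0, 15.2],
    [0, 0, 15.2],
    [0, 0, 15.2],
    [0, 0, 15.2],
    [0, 0, 15.2],
    [0, 0, 15.2],
  ],
)

```text
time_s: 3.53
tcp_pos: [0.5418, -0.2136, 0.2503]
tcp_rot: [0.705, 0.709, 0.0, -0.0]
contact_force: [-0.1, 0.9, -0.8]
finger_gap: 0.0852
```

Run:
```python
from h import *
f=grab('wrist','w2'); s=env.state(); print(s['tcp_pos'],s['tcp_rot'],s['joint_pos'],s['time_s'])
```

```text
[ 0.54181624 -0.21360289  0.25027853] [ 7.04844662e-01  7.09361685e-01  2.32959573e-05 -4.11128169e-05] [-4.94148947e-01  3.36366107e-01  1.55303654e+00  7.16352907e-05
  1.25225561e+00 -5.00559430e-01] 3.5833
```

View pics/w2.png

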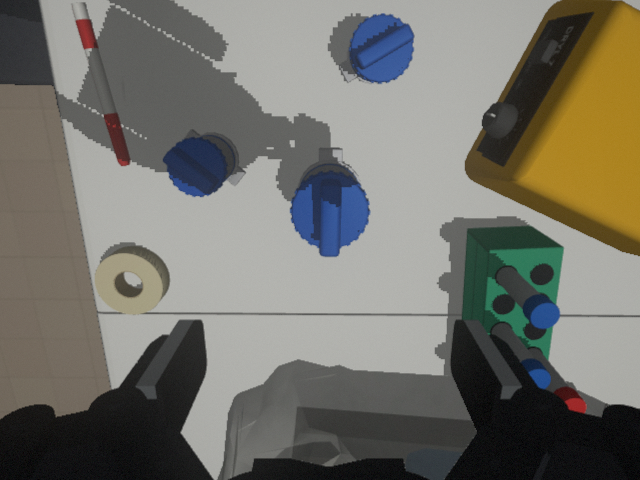

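The target jar is at (330,210), its bar running from about (331,178) to (330,256). The two smaller jars are at (382,48) and (196,166).

Run:
```python
from h import *
f=load('w2');im=f['pixels']
c=im[150:270,270:390]
cv2.imwrite('pics/cw2.png',cv2.resize(c,None,fx=5,fy=5,interpolation=cv2.INTER_CUBIC))
hsv=cv2.cvtColor(im,cv2.COLOR_BGR2HSV)
m=cv2.inRange(hsv,(100,110,30),(130,255,255));k=np.zeros_like(m);k[150:270,270:390]=m[150:270,270:390]
cs,_=cv2.findContours(k,cv2.RETR_EXTERNAL,cv2.CHAIN_APPROX_NONE);cn=max(cs,key=cv2.contourArea);print(cv2.boundingRect(cn))
b=(hsv[...,2]);print(np.round(b[180:260:6,300:362:3]))
```

```text
(290, 171, 80, 85)
[[ 79  65  67  72  82  81  81  77  68  66  68  67  67  76  80  82  82  74
   67 145 163]
 [ 68  80  81 148  83  80  81  68  78  79  79  79  80  72  83  80  83 108
  155 128 153]
 [145 145 147 149  80  79  83  72  82  82  82  81  79  77 153 154 155 157
  156 157 155]
 [144 146 146 146  82  82  80  99  79  80  83  79  79  75 152 155 154 157
  157 156 157]
 [144 146 146 145 131  80  82 106 136 143 133 136  81  75 153 153 154 155
  154 156 157]
 [146 145 145 146 131  80  82 106 136 143 149 152 153 123 151 153 156 154
  155 156 156]
 [143 147 146 146 132  82  82 110 138 145 147 153 153 121 151 153 155 154
  156 155 155]
 [144 145 144 148 131  83  85 111 138 146 151 153 150 119 152 152 150 153
  155 154 154]
 [145 144 145 146 145  85  83 113 142 146 149 153 149 120 151 150 151 153
  152 153 151]
 [145 144 143 146  85  84  84 112 142 148 150 153 149 119 149 152 150 151
  152 150 154]
 [177 172 140 143 145 132 127 116 141 148 149 150 144 117 151 151 150 148
  163 172 177]
 [177 178 177 176 178 169 129 118 143 146 148 150 142 111 160 171 171 177
  177 177 177]
 [178 179 177 178 177 178 160 120 145 144 146 149 141 129 175 177 177 179
  179 178 177]
 [178 179 178 179 178 178 178 177 179 177 177 178 176 179 177 178 178 179
  177 178 179]]
```

View pics/cw2.png

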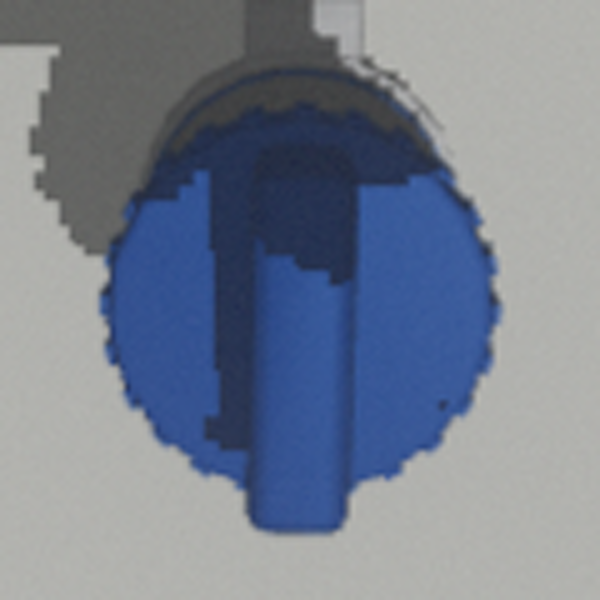

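Run:
```python
from h import *
f=load('w2')
a=onplane(f,330.9,178.5,.099);b=onplane(f,329.5,256.3,.099);print(a,b,np.linalg.norm(a-b),(a+b)/2, np.degrees(np.arctan2(*(a-b)[[1,0]])))
print('width',np.linalg.norm(onplane(f,320,215,.099)-onplane(f,341,215,.099)))
l=onplane(f,290,212,.074);r=onplane(f,370,212,.074);print('cap',l,r,np.linalg.norm(l-r))
# cap bottom edge excluded by bar; top edge row 171
print('cap ends', onplane(f,331,171,.074), onplane(f,331,171+0,.074))
# fit circle to lit cap contour
im=f['pixels'];hsv=cv2.cvtColor(im,cv2.COLOR_BGR2HSV)
m=cv2.inRange(hsv,(100,110,30),(130,255,255));k=np.zeros_like(m);k[170:270,270:390]=m[170:270,270:390]
cs,_=cv2.findContours(k,cv2.RETR_EXTERNAL,cv2.CHAIN_APPROX_NONE);cn=max(cs,key=cv2.contourArea)[:,0]
P=np.array([onplane(f,*q,.072)[:2] for q in cn if 200<q[1]<246 and not(312<q[0]<348)])
A=np.c_[2*P,np.ones(len(P))];x=np.linalg.lstsq(A,(P**2).sum(1),rcond=None)[0];print('circ',x[:2],np.sqrt(x[2]+x[0]**2+x[1]**2))
```

```text
[ 0.54208146 -0.18364634  0.099     ] [ 0.54158916 -0.23675097  0.099     ] 0.053106905104180785 [ 0.54183531 -0.21019865  0.099     ] 89.46886764671723
width 0.013757174807089658
cap [ 0.51326525 -0.21274126  0.074     ] [ 0.57036348 -0.21235431  0.074     ] 0.057099547238874206
cap ends [ 0.54227654 -0.18318514  0.074     ] [ 0.54227654 -0.18318514  0.074     ]
circ [ 0.54152212 -0.21262862] 0.02764414789567855
```

Request:
arm_command(
  travel=[
    [0.05, 0, 1.2],
    [0.05, 0, 2.4],
    [0.05, 0, 3.5],
    [0.05, 0, 4.3],
    [0.05, 0, 4.8],
    [0.05, 0, 5.0],
    [0.05, 0, 5.0],
    [0.05, 0, 5.0],
  ],
  rotation=[
    [0, 0, 0.14],
    [0, 0, 0.14],
    [0, 0, 0.14],
    [0, 0, 0.14],
    [0, 0, 0.14],
    [0, 0, 0.14],
    [0, 0, 0.14],
    [0, 0, 0.14],
  ],
  jaw=-0.3,
)

```text
time_s: 4.25
tcp_pos: [0.5423, -0.2123, 0.1008]
tcp_rot: [0.71, 0.704, 0.0, 0.0]
contact_force: [-0.7, 0.4, 0.8]
finger_gap: 0.0554
```

Run:
```python
from h import *
f=grab('wrist','w3'); s=env.state(); print(s['tcp_pos'],s['tcp_rot'],s['finger_gap'],s['contact_force'],s['time_s'])
```

```text
[ 0.54271283 -0.21256023  0.10140085] [7.10356947e-01 7.03840981e-01 3.01051982e-04 8.89470363e-04] 0.05562276061983623 [ 0.63265763 -1.23502432  1.03840571] 4.3
```

View pics/w3.png

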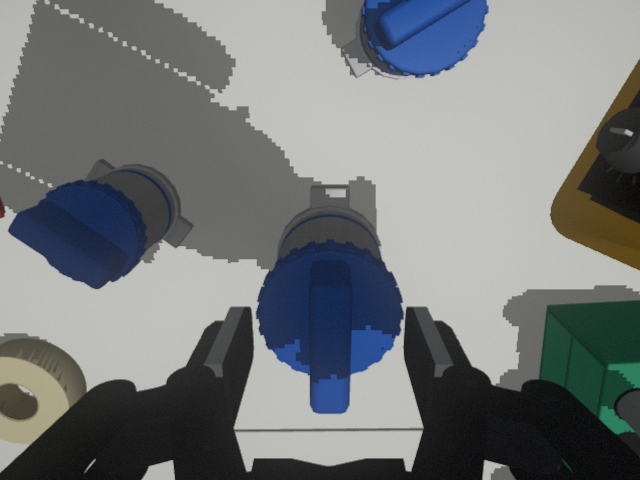

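The bar sits centred between the fingers at (330,335), with the finger edges at 252 and 404. I'll close on it.

Request:
arm_command(
  travel=[
    [0, 0, 0],
    [0, 0, 0],
    [0, 0, 0],
    [0, 0, 0],
    [0, 0, 0],
    [0, 0, 0],
    [0, 0, 0],
    [0, 0, 0],
    [0, 0, 0],
    [0, 0, 0],
  ],
  rotation=[
    [0, 0, 0],
    [0, 0, 0],
    [0, 0, 0],
    [0, 0, 0],
    [0, 0, 0],
    [0, 0, 0],
    [0, 0, 0],
    [0, 0, 0],
    [0, 0, 0],
    [0, 0, 0],
  ],
  jaw=1,
  newtons=70,
)

```text
time_s: 5.13
tcp_pos: [0.5427, -0.2125, 0.1014]
tcp_rot: [0.71, 0.704, 0.0, 0.001]
contact_force: [0.4, -0.2, 5.9]
finger_gap: 0.0122
```

Request:
arm_command(
  travel=[
    [0, 0, -0.5],
    [0, 0, -1.2],
    [0, 0, -2.2],
    [0, 0, -3.2],
    [0, 0, -4.0],
    [0, 0, -4.7],
    [0, 0, -5.0],
    [0, 0, -5.0],
    [0, 0, -5.0],
  ],
  rotation=[
    [0, 0, 0],
    [0, 0, 0],
    [0, 0, 0],
    [0, 0, 0],
    [0, 0, 0],
    [0, 0, 0],
    [0, 0, 0],
    [0, 0, 0],
    [0, 0, 0],
  ],
)

```text
time_s: 5.88
tcp_pos: [0.5414, -0.2119, 0.2496]
tcp_rot: [0.71, 0.704, -0.0, -0.0]
contact_force: [-0.6, -0.6, -3.0]
finger_gap: 0.0123
```

Run:
```python
from h import *
f=grab('wrist','w4');f=grab('scene','s4'); s=env.state(); print(s['tcp_pos'],s['tcp_rot'],s['finger_gap'],s['contact_force'],s['time_s'])
cv2.imwrite('pics/s4c.png',cv2.resize(f['pixels'][110:270,280:440],None,fx=3.5,fy=3.5))
```

```text
[ 0.54066792 -0.21150055  0.24829602] [ 7.10477953e-01  7.03717165e-01 -4.88192331e-04 -1.72960709e-03] 0.012101309587874058 [ 0.35665145 -0.14089782 -2.75265758] 5.9833
```

View pics/w4.png

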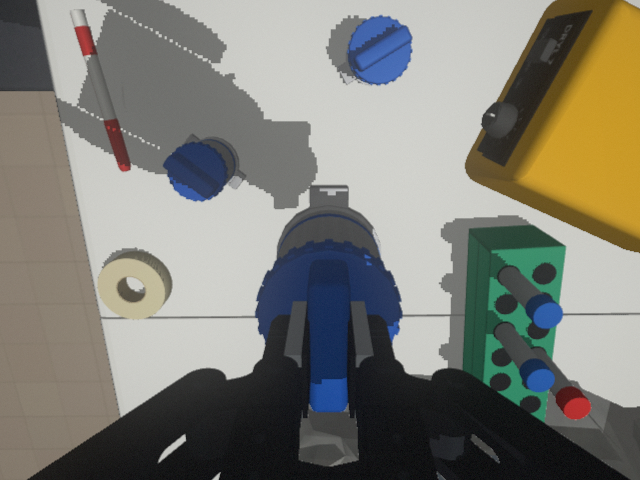

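View pics/s4c.png

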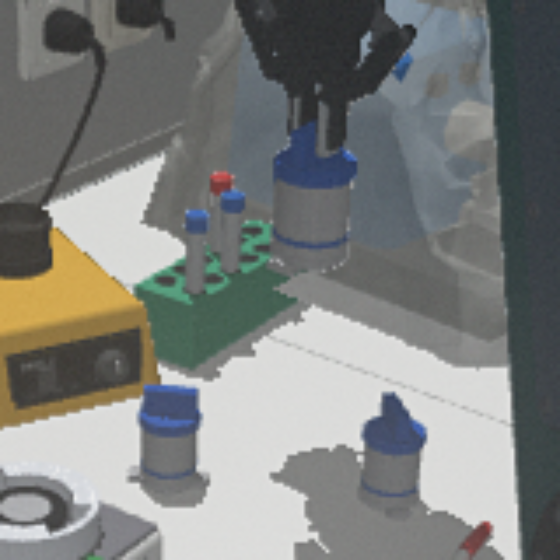

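The jar hangs upright in the gripper, with its cap at about (329,310) and its near tab at (329,188). I'll measure its axis in the tool frame.

Run:
```python
from h import *
f=load('w4')
# tool-frame casting: camera pose in tool
C=np.array([[0,.9479,.31856],[1,0,0],[0,.31856,-.9479]]); o=np.array([.0809,-.0005,-.1203])
# use nominal from frame 0
w=load('wrist0');T=R.from_quat([ 9.77316063e-01,  2.11784690e-01, -7.36447201e-05, -7.43794208e-04]);p=np.array([ 0.24820658, -0.54569324,  0.25262405])
C=T.as_matrix().T@att(w);o=T.inv().apply(np.array(w['origin'])-p)
g={'camera_matrix':f['camera_matrix'],'origin':o,'attitude':C}
im=f['pixels'];hsv=cv2.cvtColor(im,cv2.COLOR_BGR2HSV)
m=cv2.inRange(hsv,(100,110,30),(130,255,255));k=np.zeros_like(m);k[230:350,240:420]=m[230:350,240:420]
cs,_=cv2.findContours(k,cv2.RETR_EXTERNAL,cv2.CHAIN_APPROX_NONE);cn=max(cs,key=cv2.contourArea)[:,0];print(cv2.boundingRect(cn))
P=np.array([onplane(g,*q,.0274)[:2] for q in cn if 245<q[1]<320 and (q[0]<275 or q[0]>385)])
A=np.c_[2*P,np.ones(len(P))];x=np.linalg.lstsq(A,(P**2).sum(1),rcond=None)[0];print('cap circ',x[:2],np.sqrt(x[2]+x[0]**2+x[1]**2))
print('bar far end',onplane(g,329.5,411,.0024),'near',onplane(g,329,262,.0024))
cv2.imwrite('pics/w4c.png',cv2.resize(im[170:270,270:390],None,fx=5,fy=5,interpolation=cv2.INTER_CUBIC))
for q in [(311,185),(349,185),(310,207),(348,207)]: print('tab',onplane(g,*q,.0934))
s=env.state();print(s['tcp_pos'],s['tcp_rot'])
```

```text
(256, 240, 146, 110)
cap circ [ 0.00021265 -0.00029663] 0.027041090880054228
bar far end [-0.02438066 -0.00014397  0.0024    ] near [ 0.03149219 -0.00035073  0.0024    ]
tab [ 0.03660232 -0.00930697  0.0934    ]
tab [0.03660407 0.00983856 0.0934    ]
tab [ 0.02517448 -0.00996499  0.0934    ]
tab [0.02517677 0.00950222 0.0934    ]
[ 0.54066792 -0.21150055  0.24829602] [ 7.10477953e-01  7.03717165e-01 -4.88192331e-04 -1.72960709e-03]
```

View pics/w4c.png

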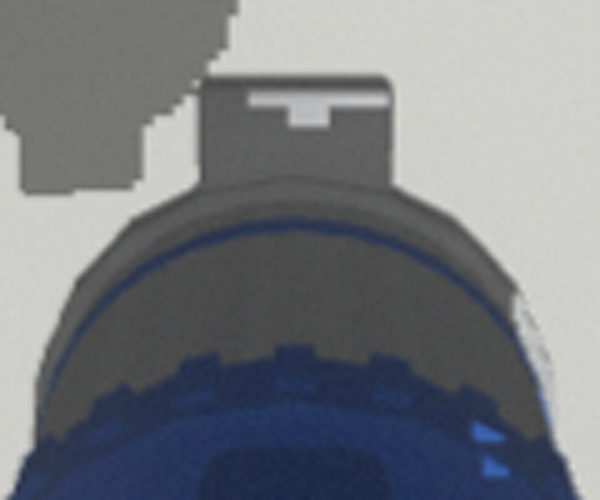

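Request:
arm_command(
  travel=[
    [0.4, 0.08, 0],
    [1.2, 0.08, 0],
    [2.2, 0.08, 0],
    [3.2, 0.08, 0],
    [4.2, 0.08, 0],
    [5.2, 0.08, 0],
    [6.2, 0.08, 0],
    [7.2, 0.08, 0],
    [8.1, 0.08, 0],
    [8.8, 0.08, 0],
    [9.3, 0.08, 0],
    [9.63, 0.08, 0],
    [9.63, 0.08, 0],
    [9.63, 0.08, 0],
    [9.63, 0.08, 0],
    [9.63, 0.08, 0],
    [9.63, 0.08, 0],
    [9.63, 0.08, 0],
    [9.63, 0.08, 0],
  ],
  rotation=[
    [0, 0, -0.6],
    [0, 0, -1.6],
    [0, 0, -2.7],
    [0, 0, -3.8],
    [0, 0, -4.9],
    [0, 0, -6.0],
    [0, 0, -7.1],
    [0, 0, -8.2],
    [0, 0, -9.3],
    [0, 0, -10.4],
    [0, 0, -11.5],
    [0, 0, -12.6],
    [0, 0, -13.7],
    [0, 0, -14.6],
    [0, 0, -15.2],
    [0, 0, -15.5],
    [0, 0, -15.5],
    [0, 0, -15.5],
    [0, 0, -15.5],
  ],
)

```text
time_s: 7.57
tcp_pos: [0.5464, 0.0767, 0.2493]
tcp_rot: [-0.021, 1.0, 0.0, -0.001]
contact_force: [-1.1, 1.1, -2.4]
finger_gap: 0.0124
```

Run:
```python
from h import *
f=grab('wrist','w5');f=grab('scene','s5'); s=env.state(); print(s['tcp_pos'],s['tcp_rot'],s['finger_gap'],s['contact_force'],s['time_s'],s['joint_pos'])
q=s['tcp_rot'];print(np.degrees(2*np.arctan2(q[1],q[0])))
```

```text
[0.54673781 0.07671658 0.24981346] [-2.10193106e-02  9.99778953e-01  7.00384632e-05 -4.77368788e-04] 0.012519222528459387 [ 0.66681324 -0.29383982 -3.25636028] 7.6667 [ 1.41974270e-02  2.93985135e-01  1.61813510e+00  1.41687467e-04
  1.23042810e+00 -1.59868799e+00]
182.40881324256463
```

View pics/w5.png

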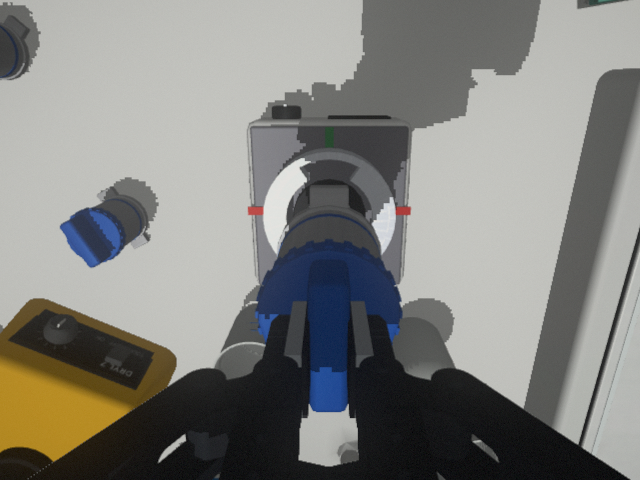

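Request:
arm_command(
  travel=[
    [0.013, 0.02, 0.5],
    [0.013, 0.02, 1.1],
    [0.013, 0.02, 1.6],
    [0.013, 0.02, 1.95],
    [0.013, 0.02, 1.95],
    [0.013, 0.02, 1.95],
    [0.013, 0.02, 1.95],
  ],
  rotation=[
    [0, 0, 0],
    [0, 0, 0],
    [0, 0, 0],
    [0, 0, 0],
    [0, 0, 0],
    [0, 0, 0],
    [0, 0, 0],
  ],
)

```text
time_s: 8.25
tcp_pos: [0.5472, 0.0774, 0.1926]
tcp_rot: [-0.021, 1.0, 0.0, 0.001]
contact_force: [-0.3, -1.1, -2.4]
finger_gap: 0.0123
```

Run:
```python
from h import *
f=grab('wrist','w6');cv2.imwrite('pics/w6c.png',cv2.resize(f['pixels'][90:330,220:440],None,fx=2.4,fy=2.4,interpolation=cv2.INTER_CUBIC));f=grab('scene','s6');
cv2.imwrite('pics/s6c.png',cv2.resize(f['pixels'][170:310,220:360],None,fx=4,fy=4,interpolation=cv2.INTER_CUBIC))
s=env.state(); print(s['tcp_pos'],s['tcp_rot'],s['finger_gap'],s['contact_force'],s['time_s'])
```

```text
[0.54742567 0.07734521 0.19287673] [-2.13585793e-02  9.99771366e-01  3.98407872e-05  1.01234736e-03] 0.012389323954845665 [-0.2003002   0.01166914 -2.62831144] 8.35
```

View pics/w6c.png

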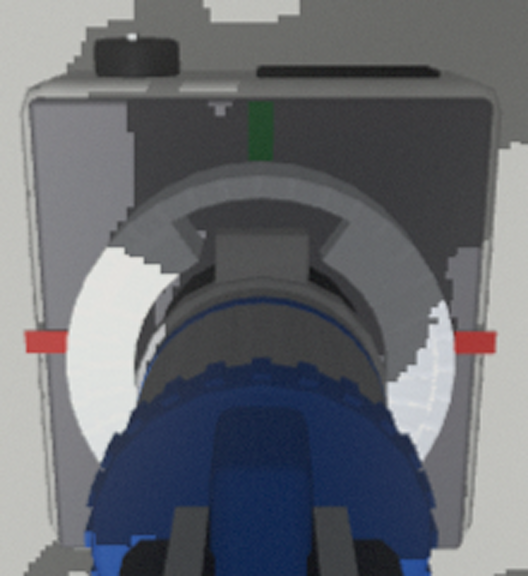

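View pics/s6c.png

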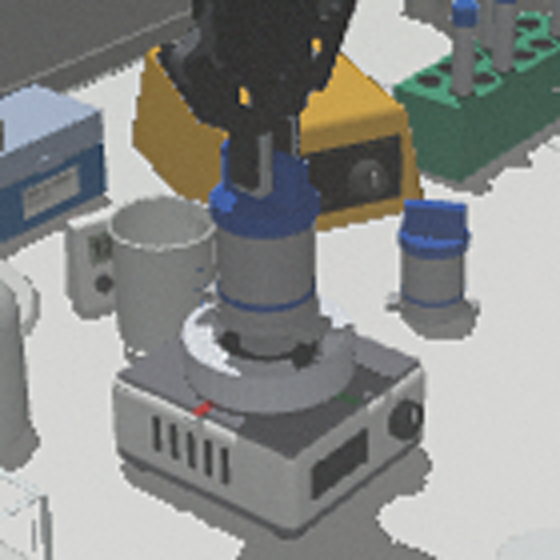

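Request:
arm_command(
  travel=[
    [0.03, 0, 0.1],
    [0.03, 0, 0.2],
    [0.03, 0, 0.3],
    [0.03, 0, 0.4],
    [0.03, 0, 0.5],
    [0.03, 0, 0.5],
    [0.03, 0, 0.5],
  ],
  rotation=[
    [0, 0, 0],
    [0, 0, 0],
    [0, 0, 0],
    [0, 0, 0],
    [0, 0, 0],
    [0, 0, 0],
    [0, 0, 0],
  ],
)

```text
time_s: 8.93
tcp_pos: [0.5456, 0.0773, 0.1767]
tcp_rot: [-0.021, 1.0, 0.0, -0.0]
contact_force: [-1.1, 0.2, -1.4]
finger_gap: 0.0121
```

Run:
```python
from h import *
f=grab('wrist','w7');cv2.imwrite('pics/w7c.png',cv2.resize(f['pixels'][90:330,220:440],None,fx=2.4,fy=2.4,interpolation=cv2.INTER_CUBIC))
for i in range(2):
  s=env.state(); print(s['tcp_pos'],s['tcp_rot'],s['finger_gap'],s['contact_force'],s['torque'],s['time_s'])
```

```text
[0.54559846 0.07732086 0.17684824] [-2.13883261e-02  9.99771230e-01  6.49327971e-05 -1.53346311e-04] 0.012380170295653593 [-0.62874238  1.00219106 -1.06255979] [0.04575411 0.12819994 0.02767258] 8.9833
[0.54559846 0.07732086 0.17684824] [-2.13883261e-02  9.99771230e-01  6.49327971e-05 -1.53346311e-04] 0.012380170295653593 [-0.62874238  1.00219106 -1.06255979] [0.04575411 0.12819994 0.02767258] 8.9833
```

View pics/w7c.png

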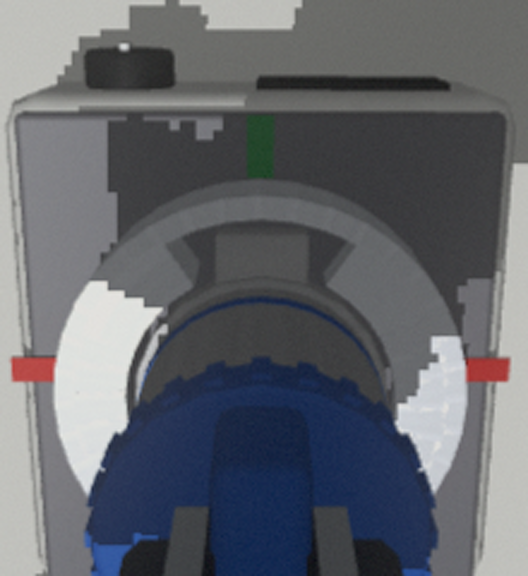

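The tab sits centred in the front gap at crop (262,250), and the foot is inside the mouth. I'll press down.

Request:
arm_command(
  travel=[
    [0, 0, 0.1],
    [0, 0, 0.2],
    [0, 0, 0.3],
    [0, 0, 0.4],
    [0, 0, 0.46],
    [0, 0, 0.46],
    [0, 0, 0.46],
    [0, 0, 0.46],
  ],
  rotation=[
    [0, 0, 0],
    [0, 0, 0],
    [0, 0, 0],
    [0, 0, 0],
    [0, 0, 0],
    [0, 0, 0],
    [0, 0, 0],
    [0, 0, 0],
  ],
)

```text
time_s: 9.65
tcp_pos: [0.546, 0.0774, 0.164]
tcp_rot: [-0.021, 1.0, 0.0, 0.001]
contact_force: [-2.8, -0.1, 10.9]
finger_gap: 0.0125
```

Request:
arm_command(
  travel=[
    [0, 0, 0.04],
    [0, 0, 0.08],
    [0, 0, 0.1],
    [0, 0, 0.1],
    [0, 0, 0.1],
  ],
  rotation=[
    [0, 0, 0],
    [0, 0, 0],
    [0, 0, 0],
    [0, 0, 0],
    [0, 0, 0],
  ],
)

```text
time_s: 10.07
tcp_pos: [0.5462, 0.0774, 0.1622]
tcp_rot: [-0.021, 1.0, 0.0, 0.001]
contact_force: [-5.7, -0.3, 20.4]
finger_gap: 0.0125
```

Run:
```python
from h import *
f=grab('wrist','w8');cv2.imwrite('pics/w8c.png',cv2.resize(f['pixels'][90:330,220:440],None,fx=2.4,fy=2.4,interpolation=cv2.INTER_CUBIC))
s=env.state(); print(s['tcp_pos'],s['tcp_rot'],s['finger_gap'],s['contact_force'],s['torque'],s['time_s'])
```

```text
[0.54620144 0.07738614 0.16220927] [-2.14324130e-02  9.99769852e-01  5.22254769e-05  9.44526815e-04] 0.012461274123051272 [-5.43407045  0.20225213 19.52345095] [-0.03578923  1.21423683 -0.04338838] 10.1167
```

View pics/w8c.png

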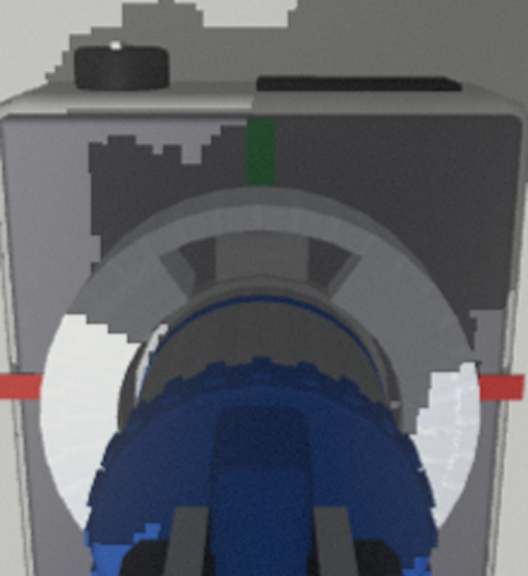

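The plate is bottomed, at 20 N. I'll turn clockwise in two stages.

Request:
arm_command(
  travel=[
    [0, 0, 0],
    [0, 0, 0],
    [0, 0, 0],
    [0, 0, 0],
    [0, 0, 0],
    [0, 0, 0],
    [0, 0, 0],
    [0, 0, 0],
    [0, 0, 0],
    [0, 0, 0],
  ],
  rotation=[
    [0, 0, 0.4],
    [0, 0, 1.0],
    [0, 0, 1.7],
    [0, 0, 2.4],
    [0, 0, 3.1],
    [0, 0, 3.8],
    [0, 0, 4.5],
    [0, 0, 5.0],
    [0, 0, 5.0],
    [0, 0, 5.0],
  ],
)

```text
time_s: 10.95
tcp_pos: [0.5483, 0.0773, 0.1623]
tcp_rot: [0.238, 0.971, 0.001, 0.003]
contact_force: [-0.3, -0.6, 13.6]
finger_gap: 0.0126
```

Run:
```python
from h import *
f=grab('wrist','w9');cv2.imwrite('pics/w9c.png',cv2.resize(f['pixels'][90:330,220:440],None,fx=2.4,fy=2.4,interpolation=cv2.INTER_CUBIC))
s=env.state(); print(s['tcp_pos'],s['tcp_rot'],s['finger_gap'],s['contact_force'],s['torque'],s['time_s'])
q=s['tcp_rot'];print(np.degrees(2*np.arctan2(q[1],q[0])))
```

```text
[0.54829208 0.07724282 0.16228522] [2.38140162e-01 9.71226280e-01 7.03685276e-04 2.87753577e-03] 0.012393327778307643 [-0.50583955  0.16215978 14.9363177 ] [-0.17689242  0.23054549 -0.08318528] 11.0
152.4462823760422
```

View pics/w9c.png

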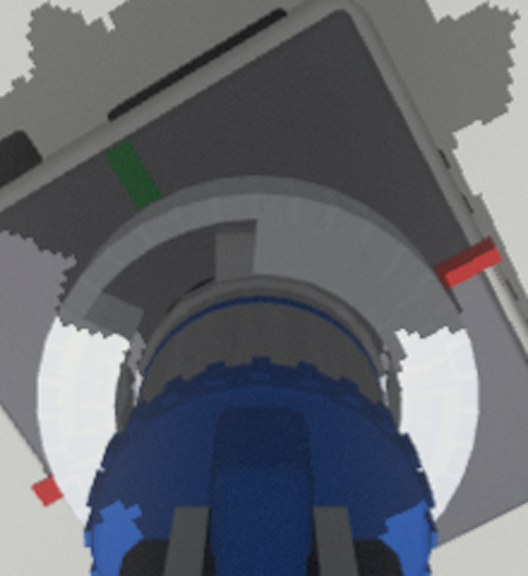

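The tab has gone under the lip on the clockwise side, at crop (235,250). I'll turn the rest of the way.

Request:
arm_command(
  travel=[
    [0.03, -0.02, 0.01],
    [0.04, -0.02, 0.02],
    [0.04, -0.02, 0.02],
    [0.04, -0.02, 0.02],
    [0.04, -0.02, 0.02],
    [0.04, -0.02, 0.02],
    [0.04, -0.02, 0.02],
    [0.04, -0.02, 0.02],
    [0.04, -0.02, 0.02],
    [0.04, -0.02, 0.02],
    [0.04, -0.02, 0.02],
    [0.04, -0.02, 0.02],
    [0.04, -0.02, 0.02],
    [0.04, -0.02, 0.02],
    [0.04, -0.02, 0.02],
    [0.04, -0.02, 0.02],
    [0.04, -0.02, 0.02],
    [0.04, -0.02, 0.02],
    [0.04, -0.02, 0.02],
  ],
  rotation=[
    [0, 0, 0.4],
    [0, 0, 1.0],
    [0, 0, 1.7],
    [0, 0, 2.4],
    [0, 0, 3.1],
    [0, 0, 3.8],
    [0, 0, 4.5],
    [0, 0, 5.2],
    [0, 0, 5.9],
    [0, 0, 6.6],
    [0, 0, 7.3],
    [0, 0, 8.0],
    [0, 0, 8.7],
    [0, 0, 9.3],
    [0, 0, 9.8],
    [0, 0, 10.2],
    [0, 0, 10.2],
    [0, 0, 10.2],
    [0, 0, 10.2],
  ],
)

```text
time_s: 12.58
tcp_pos: [0.5476, 0.0772, 0.1622]
tcp_rot: [0.699, 0.715, 0.003, 0.003]
contact_force: [0.7, -0.9, 17.8]
finger_gap: 0.0125
```

Run:
```python
from h import *
f=grab('wrist','w10');cv2.imwrite('pics/w10c.png',cv2.resize(f['pixels'][90:330,220:440],None,fx=2.4,fy=2.4,interpolation=cv2.INTER_CUBIC))
s=env.state(); print(s['tcp_pos'],s['tcp_rot'],s['finger_gap'],s['contact_force'],s['torque'],s['time_s'])
q=s['tcp_rot'];print(np.degrees(2*np.arctan2(q[1],q[0])))
```

```text
[0.54769317 0.07715014 0.1622331 ] [0.69931876 0.71480013 0.00255138 0.0027466 ] 0.012428302150318569 [-0.72604731 -0.44286488 17.01990603] [-0.16698172  0.26757629 -0.07700874] 12.6333
91.25446530562748
```

View pics/w10c.png

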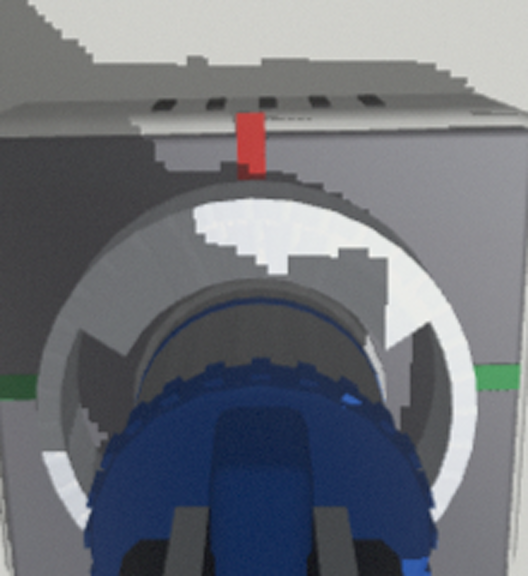

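Request:
arm_command(
  travel=[
    [0, 0, -0.05],
    [0, 0, -0.1],
    [0, 0, -0.15],
    [0, 0, -0.2],
    [0, 0, -0.24],
    [0, 0, -0.24],
    [0, 0, -0.24],
  ],
  rotation=[
    [0, 0, 0],
    [0, 0, 0],
    [0, 0, 0],
    [0, 0, 0],
    [0, 0, 0],
    [0, 0, 0],
    [0, 0, 0],
  ],
)

```text
time_s: 13.22
tcp_pos: [0.5474, 0.0771, 0.1683]
tcp_rot: [0.699, 0.715, 0.002, 0.002]
contact_force: [1.7, -0.7, 6.8]
finger_gap: 0.0125
```

Request:
arm_command(
  travel=[
    [0, 0, 0],
    [0, 0, 0],
    [0, 0, 0],
    [0, 0, 0],
    [0, 0, 0],
    [0, 0, 0],
    [0, 0, 0],
    [0, 0, 0],
  ],
  rotation=[
    [0, 0, 0],
    [0, 0, 0],
    [0, 0, 0],
    [0, 0, 0],
    [0, 0, 0],
    [0, 0, 0],
    [0, 0, 0],
    [0, 0, 0],
  ],
  jaw=-0.1,
)

```text
time_s: 13.88
tcp_pos: [0.5443, 0.0773, 0.1666]
tcp_rot: [0.699, 0.715, -0.0, -0.0]
contact_force: [-0.4, -0.7, -0.1]
finger_gap: 0.0471
```

Run:
```python
from h import *
f=grab('wrist','w11')
s=env.state(); print(s['tcp_pos'],s['tcp_rot'],s['finger_gap'],s['contact_force'],s['torque'],s['time_s'])
```

```text
[0.54427085 0.07733811 0.1665514 ] [ 6.99313286e-01  7.14815303e-01 -4.20497195e-05 -9.98994801e-05] 0.046877667398977876 [-0.89827384  0.24049904 -0.12526385] [0.02776185 0.0479838  0.0210851 ] 13.9333
```

View pics/w11.png

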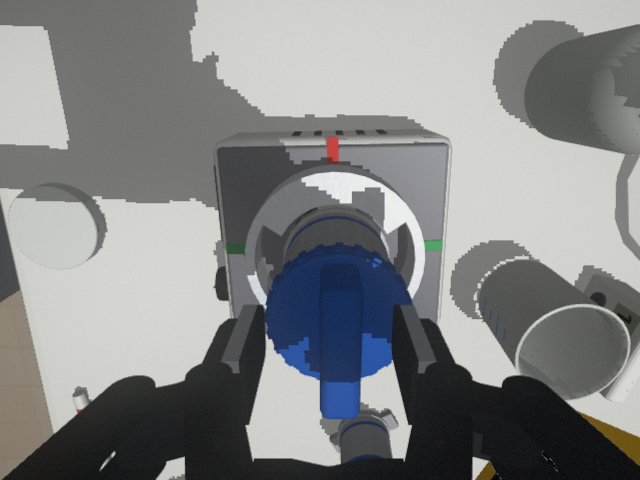

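Released. The bar is at about (340,335), along the line of the red marks, and the fingers are clear. I'll retreat straight up and check.

Request:
arm_command(
  travel=[
    [0, 0, -0.6],
    [0, 0, -1.5],
    [0, 0, -2.5],
    [0, 0, -3.5],
    [0, 0, -4.0],
    [0, 0, -4.0],
    [0, 0, -4.0],
  ],
  rotation=[
    [0, 0, 0],
    [0, 0, 0],
    [0, 0, 0],
    [0, 0, 0],
    [0, 0, 0],
    [0, 0, 0],
    [0, 0, 0],
  ],
)

```text
time_s: 14.52
tcp_pos: [0.5448, 0.0774, 0.2875]
tcp_rot: [0.699, 0.715, 0.001, 0.001]
contact_force: [-0.5, -0.6, -0.5]
finger_gap: 0.047
```

Run:
```python
from h import *
f=grab('wrist','w12');g=grab('scene','s12');grab('top','t12')
cv2.imwrite('pics/s12c.png',cv2.resize(g['pixels'][190:310,230:350],None,fx=4.5,fy=4.5,interpolation=cv2.INTER_CUBIC))
s=env.state(); print(s['tcp_pos'],s['finger_gap'],s['contact_force'],s['time_s'])
```

```text
[0.54328362 0.07728281 0.28509863] 0.04694250571069496 [0.1965359  0.14512562 0.25877196] 14.6667
```

View pics/w12.png

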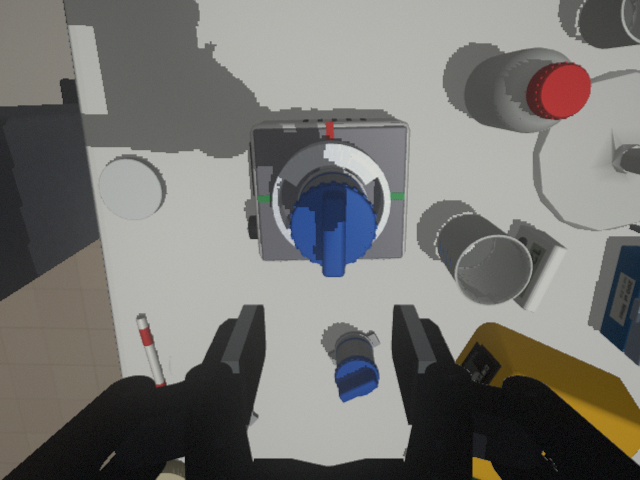

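View pics/s12c.png

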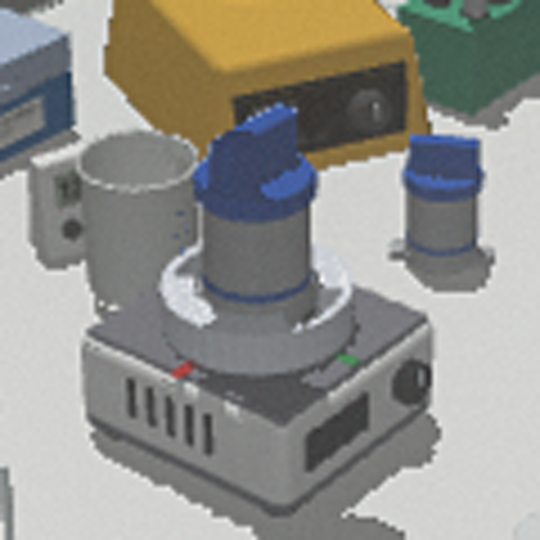

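The jar stands upright in the collar with its bar along the red marks, and the gaps by the green marks are empty. I'll check height and yaw numerically.

Run:
```python
from h import *
f=load('w12');g=load('s12')
for z in(.159,.167,.175): print(z,onplane(f,333.5,276,z))
# expected bar top corners in scene and wrist
a=np.radians(91.5)
for nm,h in(('scene',g),('wrist',f)):
  for e in(1,-1):
    for z in(.167,.175): print(nm,e,z,proj(h,[.5461+e*.025*np.cos(a),.0773+e*.025*np.sin(a),z]))
cv2.imwrite('pics/w12c.png',cv2.resize(f['pixels'][160:290,270:400],None,fx=4.5,fy=4.5,interpolation=cv2.INTER_CUBIC))
cv2.imwrite('pics/s12d.png',cv2.resize(g['pixels'][200:270,260:320],None,fx=8,fy=8,interpolation=cv2.INTER_NEAREST))
```

```text
0.159 [0.54783681 0.04979924 0.159     ]
0.167 [0.54763998 0.05331523 0.167     ]
0.175 [0.54744314 0.05683122 0.175     ]
scene 1 0.167 [278.04097729 222.26460285]
scene 1 0.175 [277.93883259 218.7945449 ]
scene -1 0.167 [293.94144987 213.39018927]
scene -1 0.175 [293.90019817 209.9982192 ]
wrist 1 0.167 [331.87746482 197.39597614]
wrist 1 0.175 [332.01686119 200.7239561 ]
wrist -1 0.167 [332.00634963 277.48804228]
wrist -1 0.175 [332.14088657 282.9925459 ]
```

View pics/w12c.png

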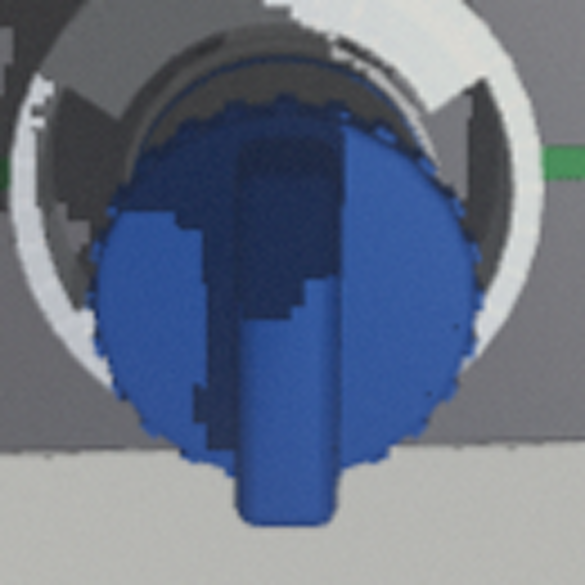

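View pics/s12d.png

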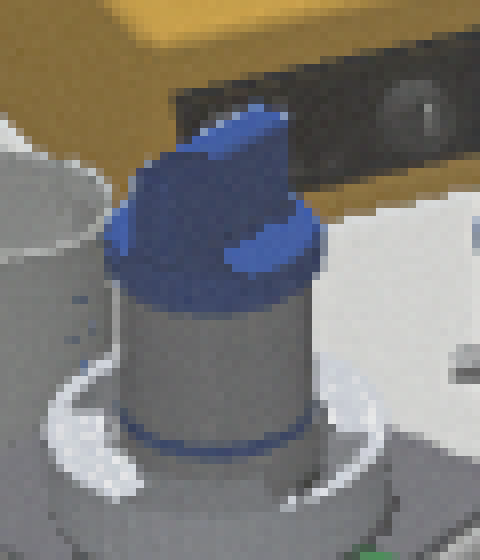

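View pics/t12.png

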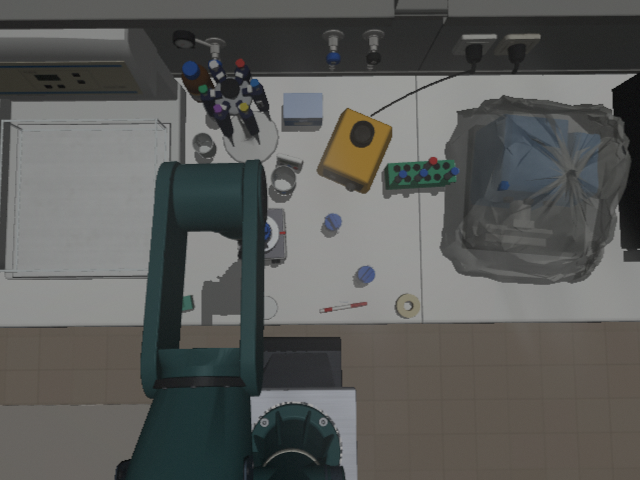

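Run:
```python
from h import *
print(env.finish_job()); print(env.state()['time_s'])
```

```text
the job is handed in; nothing more can be done
None
the job is handed in; nothing more can be done
```

I mounted the largest jar on the mill and handed the job in at about 14.7 s; no verdict was reported. I set it in with its tabs in the gaps and pressed the drive plate fully down, reading about 20 N. I then turned it about 91° clockwise, let it spring up, released it and moved straight up clear.

**Lock:** The last images show the jar upright in the collar, its bar along the red marks and both gaps empty. The bar's ends appear where an underside about 8 mm above the seat would put them: within 1 px in the scene view and 1.5 px in the wrist view. I did not test the lock by trying to turn it back.

**Small disagreement:** The wrist view puts the bar about 1.5 mm off the measured collar axis, which is within the 2 mm clearance and the calibration error.

**Contact and bystanders:** The force reading after release was near zero. I touched none of the bystanders, and those visible stood in place. In the last top view the arm hid the bottle and part of the slide box; the bottle was upright in the wrist view.

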